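# Fit the spare knob to a grinder's control box and hold its run contact in

## Robot

A 6-joint arm with a two-finger parallel gripper is mounted at the origin on a cart in front of the work surface, level with it; the furniture and walls round the work are solid. World frame = base frame: x ahead of the robot, y to its left, z up, the work surface at z = 0. Lengths are in m, angles in rad, forces in N, time in s.
With the tool pointing down it reaches from about 0.4 to 0.825 m from the base axis. Payload 7 kg.
Tool frame: the origin (TCP) lies midway between the tips of the shut fingers; the grasp point (between the pads) lies 19 mm behind it; z points along the fingers, y is the line along which they close (so a half turn about z gives the same grasp; the last joint's range is limited). The gripper opens to 88 mm and grips with 3 to 60 N. Pads are 19 mm wide; open, the fingers measure 130 mm over their backs; the gripper's body (78 mm by 193 mm) begins 47 mm behind the grasp point.
Start: joints at [0.288, 0.359, 0.012, 0, -1.224, -0.288], TCP at [0.675, -0, 0.227] pointing down, gripper open.
Joint ranges: [-3.07, 3.07], [-1.43, 2.12], [-1.02, 1.25], [-3.03, 1.67], [-3.05, -0], [-3.03, 3.03]. Speed limits (rad/s): [2.39, 2.39, 3.01, 3.14, 3.14, 3.14].

## Interface

Orientations are given as [roll, pitch, yaw] about the fixed x, y, z axes, in that order (R = Rz(yaw) Ry(pitch) Rx(roll)).
In Python, from station import arm, grab_frame, camera_params, spot_in gives the robot as it stands.
- The arm moves only by the shell command python3 -m jog 'ROWS' [FORCE]. ROWS is JSON, a list that holds one entry, the list of rows, each a list of 7 numbers: the shift along the tool's x, y, z in mm, then the turn, a rotation vector about the tool's x, y, z in rad, then the finger opening in mm, from 0 to 87.6. In form: [[[x, y, z, wx, wy, wz, fingers], ...]]. A call has 1 to 20 rows; each row is the pose to reach, as a shift and turn from the pose commanded when the call began, along the tool's axes at that moment; what a row does not reach only later rows make up. A row lasts 1/8 s, in which the tool goes at most 62.5 mm and 10.7 degrees, less where a joint would pass 70% of its speed; a pose out of reach is approached as far as the arm can. A call with a gripper value outside its range is refused whole. The fingers move at their own pace and stop on an object; FORCE is the grip in N (left out, the last holds). Time passes only in rows, so rows that repeat a pose let the fingers close. It gives the time, the measured TCP pose, the force, the opening and the grip force at its end, in the units of the state.
- arm.get_state(): the state, without advancing time (a new reading comes with each control period).
- grab_frame(name): name is "scene" or "side" or "wrist"; returns (picture, depth): 384x512x3 uint8, blue, green, red; 384x512 float32, m along the optical axis (not along the pixel's ray), 0 where there is no reading.
- camera_params(name): a dict with "mtx" (3x3 intrinsics, pixels), "R" (3x3) and "t" (3): a world point X has camera coordinates R X + t. Camera axes: x right, y down, z forward; pixel columns grow to the right and rows downward; lengths in m; the calibration is good to about 2 mm. A picture is of the moment at which its call begins: read the wrist's pose just before it. camera_params takes no time and is no camera call; for the wrist camera it gives the pose at the moment of the call.
- arm.job_done(): hands the job in; it is judged then, once.
Trained networks look in the newest picture that a camera, given by its name, has taken for a name from the list of things; names that differ only in an ending like _2 or _b are one class to them, and where a whole thing is asked for, a point or a joint stands for the part that bears it (a point fixed in the world has none). Each returns a list of dicts, best first, with "confidence" (0 to 1); they miss things now and then, are a little off and sometimes report something else, mostly with a low value. They report only what shows in the picture. A call takes as long as a camera call.
- spot_in(query, camera): "uv" ([column, row] in pixels, amid what is visible of it).
The state is a dict: "t": time; "q": joint angles; "qd": joint speeds; "joint_efforts": joint torques, N m; "eef_pos": TCP position; "ee_rot": TCP orientation; "force": force on the tool from outside, world axes, zero at the start; "moment": the same for the moment, N m; "width": finger opening in m; "gripper_force": force on a finger pad.
Only numpy, scipy, OpenCV 4.12 (cv2) and the standard library are available. Lean on these libraries where they do the work, as an engineer would, in place of code of your own. Each camera call takes 0.05 s, during which the arm holds its last target. There are 200 camera calls.

## Task

The belt grinder's control box has lost its knob: lift the loose lid off the round tin by its wooden knob and lay it flat and right way up on the bench clear of the tin. Take the spare control knob out of the tin, turn it so that its bore fits the D-shaped spindle, push it fully home without forcing it, then press the spindle right in and finish still holding the knob pressed, so that the hold-to-run contact can be tested. Leave the other things on the bench alone and keep the tin upright.

Things in the scene. Friction and masses are not known exactly. Their poses are not given: they have to be found in the camera images.
- parts_tin: Round grey metal tin under a loose lid: 125 mm across outside, 120 inside, 50 high, inner floor 3 above the bench, 0.7 kg, loose. Origin: centre of its underside, z up. It stands on the left or the right of the bench, the control box on the other side. A few nuts and washers lie on its floor along the wall.
- lid: The tin's loose lid, 0.14 kg: a grey metal disc 131 mm across and 3 thick whose underside rests on the tin's rim, raised to 9 mm in the middle; under it a plug 117 across and 4 deep sits loosely in the tin's mouth. Origin: centre of the plug's underside, z up; 46 mm above the bench on the tin, 0 when laid flat on the bench. The bench near x = 0.43, y = -0.09 is free for it.
- lid_handle (a point): Middle of the dark wooden knob on the lid, where it is gripped: 22 mm across, its thick part 18 high (9 above and below this point). 27 mm above the lid's origin, 18 above the raised middle of the lid. z is the lid's upward axis.
- knob_center (a point): Centre of the spare black control knob (on its axis, 20 mm above its underside). 40 mm high: a round skirt 52 across and 16 high, on it a bar grip 16 wide and 24 high with parallel sides for 32 mm. One end of the bar is blunt, the other narrows to a pointer overhanging the skirt, with a white line on top. x points to the pointer, z up.
- knob: The same knob, 0.05 kg; origin: centre of its underside, axes as above. From below it has a D-shaped bore 15.6 mm across and 14 deep, the flat 2.7 mm from the axis on the blunt end's side (-x), opposite the pointer; 0.8 mm play all round on the spindle. At the start it stands upright near the middle of the tin's floor, under the lid.
- spindle_top (a point): Centre of the upper end of the bare upright steel spindle on the control box: 14 mm across, its last 14 mm cut to a D by a flat 2 mm from the axis, end chamfered. x points away from the flat: the way the knob's pointer must point to fit; z up. 80 mm above the bench when not pressed. Turns stiffly (0.03 N m), stays as set. With the knob fully home, the knob's centre is 6 mm above this point.
- spindle (a joint): How far the spindle is pressed into the control box, 0 (out, as sprung) to 0.006 m (right in, against a stop). The spring needs 4 N to begin and 10 N at the stop; it comes out again when let go.
- control_box: Grey cast control box, 100 (x) by 120 (y) mm, top panel 55 above the bench, fixed. Origin: centre of its underside; the spindle's axis stands at x = -10 mm, y = 0 in its frame. A rocker switch and a lamp stand on the panel behind the spindle, under 12 mm high.
- rivet_tray: Bystander: open black tray of rivets, 85x135x33 mm, loose.
- screwdriver: Bystander: screwdriver lying on the bench, 196 mm long, loose.
- ram_die: Bystander: small steel die standing on the bench, 25 across, 43 high, loose.
- oil_bottle: Bystander: oil bottle with a spout, 183 high, at the back, loose.

How it is judged:
On the way, in this order (a step that is already met when the one before it is completed fails the run):
1. the lid lies flat and right way up on the bench, clear of the tin, and is let go (height (world z) of lid_handle below 0.033 m and angle between lid_handle's own z axis and vertical below 0.1 rad and horizontal distance between lid_handle and parts_tin above 0.125 m and contact force between the fingers and lid below 0.1 N), for 0.2 s.
2. the knob is lifted out of the tin in the gripper (height (world z) of knob_center above 0.085 m and contact force between the fingers and knob above 1 N), for 0.1 s.
At the end, for the whole second after the job is handed in: The knob is fully home on the spindle (within 2 mm in height, 4 mm sideways, flats matched, upright), the gripper touches it and keeps the spindle in by at least 4.5 of its 6 mm; the lid lies flat, right way up, on the bench clear of the tin; the tin stands upright (z of knob_center in the frame of spindle_top below 0.008 m and horizontal distance between knob_center and spindle_top below 0.004 m and angle between the x axis of knob_center and the x axis of spindle_top, either way round below 0.5 rad and angle between knob_center's own z axis and vertical below 0.12 rad and value of joint spindle above 0.0045 m and contact force between the fingers and knob above 2 N and height (world z) of lid_handle below 0.033 m and angle between each of lid_handle, parts_tin's own z axis and vertical below 0.1 rad and horizontal distance between lid_handle and parts_tin above 0.125 m and height (world z) of parts_tin below 0.01 m); the arm keeps its last pose, push and grip.
It fails at once if the knob is forced onto the control box with more than 60 N (contact force between knob and control_box above 60 N).
It fails at once if the tin is tipped over (angle between parts_tin's own z axis and vertical above 0.4 rad).
It fails at once if a bystander is moved by more than 30 mm (distance of any of rivet_tray, screwdriver, ram_die, oil_bottle from where it was at the start of the episode above 0.03 m).
It also fails if it takes over 64 s, if anything falls off the work surface, if the arm or the gripper's body presses on something with over 40 N, if the wrist force passes 120 N, or if a joint passes its speed limit or range.

## Working session

There is one attempt and no reset: what is moved stays moved. The work goes in short steps, Python scripts to look and compute and a shell command to move; the robot and the scene stay as the last step left them, time stands still between calls to the robot, and variables do not carry over. Pictures are saved under pics/ and viewed, at most 10 in all, crops included, and the job is handed in when it is done.

```bash
mkdir -p pics; cat > h.py <<'E'
import numpy as np, cv2
from station import arm, grab_frame, camera_params, spot_in
from scipy.spatial.transform import Rotation as Ro
def cloud(cam):
    p=camera_params(cam); im,d=grab_frame(cam)
    K=np.array(p["mtx"]);R=np.array(p["R"]);t=np.array(p["t"])
    v,u=np.mgrid[:384,:512]
    c=np.stack([(u-K[0,2])/K[0,0]*d,(v-K[1,2])/K[1,1]*d,d],-1)
    W=(c-t)@R; W[d==0]=np.nan
    return im,d,W
def tool():
    s=arm.get_state(); return np.array(s["eef_pos"]),Ro.from_euler('xyz',s["ee_rot"]).as_matrix(),s
def shift(target):  # tool-frame mm to bring TCP to target
    p,R,_=tool(); return np.round(R.T@(np.array(target)-p)*1000,1)
E
python3 - <<'E'
from h import *
ims=[]
for c in ("scene","side"):
    im,d,W=cloud(c); ims.append(im)
    for n in ["parts_tin","lid","lid_handle","spindle_top","control_box","rivet_tray","screwdriver","ram_die","oil_bottle"]:
        r=spot_in(n,c)[:1]
        for x in r:
            u,v=[int(round(a)) for a in x["uv"]]
            print(c,n,(u,v),round(x["confidence"],2),np.round(np.nanmedian(W[v-1:v+2,u-1:u+2].reshape(-1,3),0),3))
cv2.imwrite("pics/a.png",cv2.resize(np.vstack(ims),None,fx=.78,fy=.78))
p,R,s=tool();print(p,R.round(3),s["t"],s["width"])
E
```

```text
scene parts_tin (346, 189) 0.67 [ 0.524 -0.25   0.041]
scene lid (349, 177) 0.9 [ 0.562 -0.267  0.055]
scene lid_handle (343, 188) 0.66 [ 0.529 -0.241  0.043]
scene rivet_tray (386, 225) 0.73 [ 0.377 -0.334  0.021]
scene screwdriver (388, 224) 0.69 [ 0.378 -0.341  0.022]
scene oil_bottle (272, 150) 0.86 [ 0.71  -0.041  0.074]
side parts_tin (293, 191) 0.59 [ 0.556 -0.215  0.032]
side lid (296, 182) 0.87 [ 0.554 -0.243  0.055]
side lid_handle (294, 179) 0.59 [ 0.569 -0.271  0.055]
side spindle_top (290, 236) 0.63 [0.447 0.182 0.067]
side control_box (287, 249) 0.78 [0.442 0.219 0.055]
side rivet_tray (258, 320) 0.57 [0.44  0.386 0.003]
side screwdriver (291, 181) 0.19 [ 0.571 -0.247  0.056]
side ram_die (209, 244) 0.59 [0.635 0.2   0.021]
side oil_bottle (216, 189) 0.69 [ 0.727 -0.014  0.079]
[ 6.74972199e-01 -1.46119197e-05  2.26572795e-01] [[-0. -1.  0.]
 [-1.  0.  0.]
 [-0. -0. -1.]] 1.0 0.0878520726311498
```

View pics/a.png

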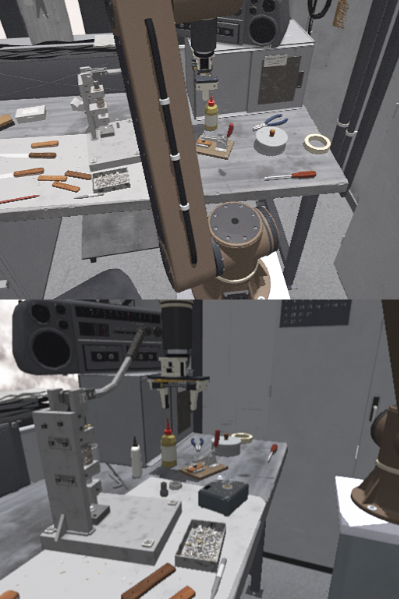

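The top picture shows the tin with its knobbed lid at about (347,175); the bottom one shows the control box and spindle at about (290,240), with the ram_die behind it at about (210,244). Next I'll fit positions from the depth.

```bash
python3 - <<'E'
from h import *
for c in ("scene","side"):
    im,d,W=cloud(c); P=W.reshape(-1,3)
    def sel(cx,cy,r,a,b):
        m=(np.hypot(P[:,0]-cx,P[:,1]-cy)<r)&(P[:,2]>a)&(P[:,2]<b); return P[m]
    for nm,a in {"lidtop":(.56,-.25,.09,.046,.061),"handle":(.56,-.25,.05,.066,.095),"boxtop":(.447,.2,.09,.05,.06),"spindle":(.447,.2,.06,.068,.09)}.items():
        q=sel(*a)
        if len(q): print(c,nm,len(q),((q.min(0)+q.max(0))/2).round(3),q.mean(0).round(3),np.ptp(q,axis=0).round(3),q[:,2].max().round(3))
        if nm=="boxtop" and len(q)>10: print(cv2.minAreaRect(q[:,:2].astype(np.float32)))
E
```

```text
scene lidtop 790 [ 0.583 -0.27   0.053] [ 0.575 -0.267  0.054] [0.131 0.13  0.014] 0.06
scene handle 45 [ 0.578 -0.27   0.076] [ 0.578 -0.269  0.077] [0.023 0.02  0.018] 0.085
side lidtop 308 [ 0.583 -0.267  0.053] [ 0.57  -0.254  0.054] [0.129 0.13  0.014] 0.061
side handle 34 [ 0.582 -0.263  0.076] [ 0.582 -0.262  0.076] [0.018 0.014 0.017] 0.084
side boxtop 1052 [0.455 0.178 0.055] [0.452 0.187 0.055] [0.115 0.126 0.01 ] 0.06
((0.45456328988075256, 0.1754170060157776), (0.11777053773403168, 0.09546002745628357), 77.74075317382812)
side spindle 37 [0.448 0.177 0.074] [0.447 0.178 0.075] [0.009 0.016 0.012] 0.081
```

```bash
python3 -m jog '[[[54,19,0,0,0,0,60],[107,38,0,0,0,0,60],[161,57,0,0,0,0,60],[215,76,20,0,0,0,60],[268,95,40,0,0,0,60],[268,95,40,0,0,0,60],[268,95,40,0,0,0,60]]]'
python3 - <<'E'
from h import *
p,R,s=tool();print(p,R.round(2).tolist(),s["t"])
im,d,W=cloud("wrist");cv2.imwrite("pics/b.png",im)
P=W.reshape(-1,3)
for a,b in ((.044,.062),(.066,.09)):
    m=(np.hypot(P[:,0]-.58,P[:,1]+.268)<.08)&(P[:,2]>a)&(P[:,2]<b); q=P[m]
    if len(q): print(len(q),((q.min(0)+q.max(0))/2).round(4),q.mean(0).round(4),np.ptp(q,axis=0).round(3))
E
```

```text
t: 1.98
eef_pos: [0.5801, -0.2683, 0.1867]
ee_rot: [-3.141, -0.0, -1.572]
force: [0.3, 0.7, 0.2]
width: 0.0599
gripper_force: 0.0
[ 0.58007975 -0.26834855  0.18674288] [[-0.0, -1.0, 0.0], [-1.0, 0.0, -0.0], [0.0, -0.0, -1.0]] 1.975
9748 [ 0.5837 -0.2685  0.0528] [ 0.5836 -0.2729  0.0527] [0.13  0.13  0.007]
368 [ 0.5834 -0.2695  0.0751] [ 0.5834 -0.2709  0.0793] [0.021 0.022 0.018]
```

View pics/b.png

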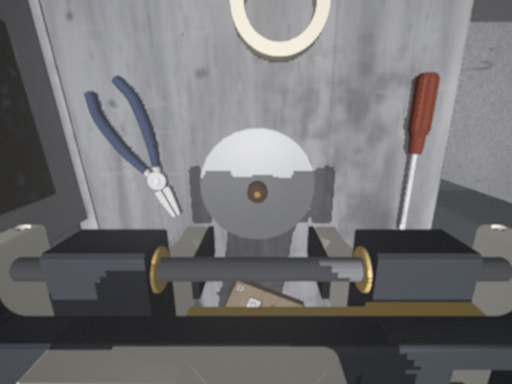

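The wrist view shows the lid centred at about (257,185) with its knob at (257,192) and clear surroundings. Descending to grip it.

```bash
python3 -m jog '[[[0.5,-3.5,50,0,0,0,60],[0.5,-3.5,100,0,0,0,50],[0.5,-3.5,125,0,0,0,40],[0.5,-3.5,125,0,0,0,10],[0.5,-3.5,125,0,0,0,10],[0.5,-3.5,125,0,0,0,10],[0.5,-3.5,125,0,0,0,10],[0.5,-3.5,125,0,0,0,10]]]' 20
```

```text
t: 3.02
eef_pos: [0.5846, -0.2683, 0.0634]
ee_rot: [-3.139, -0.0, -1.57]
force: [-1.2, 5.1, 5.9]
width: 0.0212
gripper_force: 20.0
```

```bash
python3 -m jog '[[[0,0,-30,0,0,0,10],[0,0,-70,0,0,0,10],[0,0,-100,0,0,0,10],[-35,30,-100,0,0,0,10],[-75,65,-100,0,0,0,10],[-115,100,-100,0,0,0,10],[-150,130,-100,0,0,0,10],[-175,152,-90,0,0,0,10],[-178,154,-60,0,0,0,10],[-178,154,-20,0,0,0,10],[-178,154,20,0,0,0,10],[-178,154,35,0,0,0,10],[-178,154,42,0,0,0,10],[-178,154,45,0,0,0,10],[-178,154,45,0,0,0,10]]]'
```

```text
t: 4.9
eef_pos: [0.4301, -0.0905, 0.0174]
ee_rot: [-3.14, 0.0, -1.571]
force: [-0.2, -0.4, -1.0]
width: 0.0217
gripper_force: 20.0
```

```bash
python3 -m jog '[[[0,0,1.5,0,0,0,20],[0,0,1.5,0,0,0,40],[0,0,1.5,0,0,0,50],[0,0,1.5,0,0,0,50],[0,0,-20,0,0,0,60],[0,0,-70,0,0,0,60],[0,0,-130,0,0,0,60],[0,0,-170,0,0,0,60],[40,-35,-190,0,0,0,60],[85,-75,-190,0,0,0,60],[130,-115,-190,0,0,0,60],[178,-153,-180,0,0,0,60],[178,-153,-170,0,0,0,60],[178,-153,-170,0,0,0,60]]]'
python3 - <<'E'
from h import *
p,R,s=tool();print(p,s["t"])
im,d,W=cloud("wrist");cv2.imwrite("pics/c.png",im)
P=W.reshape(-1,3)
def st(m,n):
    q=P[m]
    if len(q): print(n,len(q),((q.min(0)+q.max(0))/2).round(4),q.mean(0).round(4),np.ptp(q,axis=0).round(3))
r=np.hypot(P[:,0]-.5835,P[:,1]+.269)
st((r<.08)&(P[:,2]>.046)&(P[:,2]<.056),"rim"); st((r<.045)&(P[:,2]>.036)&(P[:,2]<.05),"bar"); st((r<.05)&(P[:,2]>.014)&(P[:,2]<.026),"skirt")
m=(r<.045)&(P[:,2]>.036)&(P[:,2]<.05)
print(cv2.minAreaRect((P[m][:,:2]*1000).astype(np.float32)))
l=cloud("scene")[2].reshape(-1,3); q=l[(np.hypot(l[:,0]-.43,l[:,1]+.09)<.09)&(l[:,2]>.004)]
print("lid",len(q),q.min(0).round(3) if len(q) else 0,q.max(0).round(3) if len(q) else 0)
E
```

```text
t: 6.65
eef_pos: [0.5814, -0.2685, 0.1846]
ee_rot: [3.138, 0.001, -1.572]
force: [-0.0, -1.1, 0.5]
width: 0.0599
gripper_force: 0.0
[ 0.5814163  -0.26850075  0.18463833] 6.65
rim 812 [ 0.5836 -0.2691  0.0484] [ 0.5842 -0.2693  0.0486] [0.124 0.123 0.005]
bar 524 [ 0.5896 -0.2676  0.04  ] [ 0.5892 -0.2685  0.0416] [0.038 0.041 0.008]
skirt 651 [ 0.5887 -0.2684  0.02  ] [ 0.5899 -0.2717  0.0171] [0.048 0.049 0.012]
((590.8790283203125, -266.060791015625), (50.090824127197266, 16.077457427978516), 48.931949615478516)
lid 1149 [ 0.346 -0.178  0.004] [ 0.517 -0.003  0.631]
```

View pics/c.png

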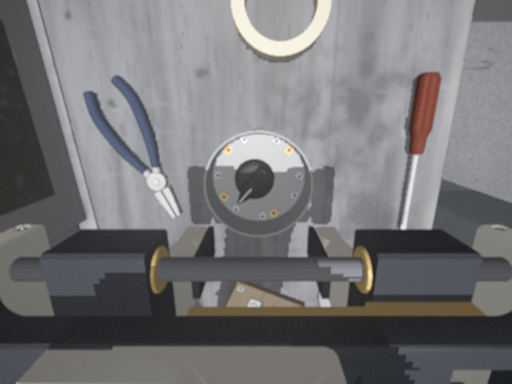

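The wrist view shows the open tin at (258,183) and the knob at (254,178). Its white line runs lower left to (240,203), so the pointer is at world yaw of about +49°. I'll look at the spindle next, before gripping.

```bash
python3 -m jog '[[[-40,10,-20,0,0,0,60],[-90,25,-25,0,0,0,60],[-150,45,-25,0,0,0,60],[-210,63,-25,0,0,0,60],[-270,80,-25,0,0,0,60],[-330,98,-25,0,0,0,60],[-390,117,-15,0,0,0,60],[-440,130,0,0,0,0,60],[-446,130,0,0,0,0,60],[-446,130,0,0,0,0,60],[-446,130,0,0,0,0,60]]]'
python3 - <<'E'
from h import *
p,R,s=tool();print(p,s["t"])
im,d,W=cloud("wrist");cv2.imwrite("pics/d0.png",im)
P=W.reshape(-1,3)
def st(m,n):
    q=P[m]
    if len(q): print(n,len(q),((q.min(0)+q.max(0))/2).round(4),q.mean(0).round(4),np.ptp(q,axis=0).round(4))
r=np.hypot(P[:,0]-.447,P[:,1]-.178)
st((r<.03)&(P[:,2]>.069),"sp");st((r<.03)&(P[:,2]>.077),"top")
m=(r<.09)&(P[:,2]>.05)&(P[:,2]<.06);print(cv2.minAreaRect((P[m][:,:2]*1000).astype(np.float32)))
ok=((r<.03)&(P[:,2]>.069)).reshape(384,512); v,u=np.where(ok); cu,cv_=int(u.mean()),int(v.mean());print(cu,cv_)
c=im[max(0,cv_-40):cv_+40,max(0,cu-40):cu+40]
cv2.imwrite("pics/d.png",np.hstack([cv2.resize(c,(384,384),interpolation=cv2.INTER_CUBIC),cv2.resize(im,(416,312))] if 0 else [cv2.resize(c,(384,384),interpolation=cv2.INTER_CUBIC),cv2.resize(im,(400,384))]))
E
```

```text
t: 8.12
eef_pos: [0.4526, 0.1769, 0.1873]
ee_rot: [-3.141, 0.001, -1.571]
force: [0.3, 0.0, 0.4]
width: 0.0601
gripper_force: 0.0
[0.45261681 0.17685032 0.18730538] 8.125
sp 10212 [0.4415 0.1674 0.187 ] [0.4435 0.1538 0.284 ] [0.0481 0.0386 0.2357]
top 10188 [0.4415 0.1674 0.191 ] [0.4435 0.1538 0.2845] [0.0481 0.0386 0.2278]
((455.92156982421875, 173.11399841308594), (116.84793090820312, 96.94377899169922), 77.11234283447266)
289 336
```

View pics/d.png

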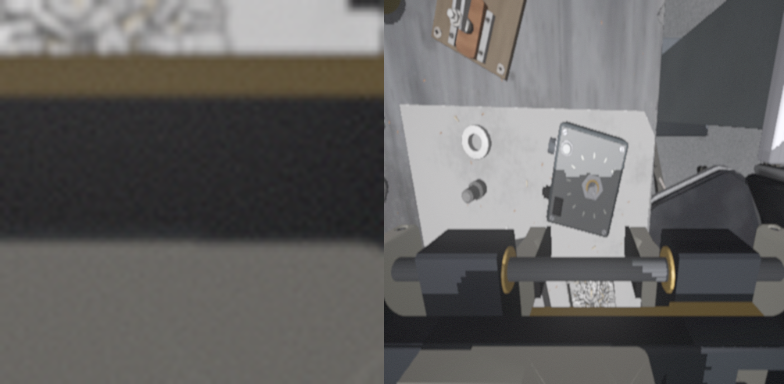

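The full wrist view (right half) shows the box with the spindle at about (593,185) in the composite, so the crop missed it. I'll move closer.

```bash
python3 -m jog '[[[-15,5,40,0,0,0,60],[-25,5,75,0,0,0,60],[-25,5,75,0,0,0,60],[-25,5,75,0,0,0,60]]]'
python3 - <<'E'
from h import *
p,R,s=tool();print(p,s["t"])
im,d,W=cloud("wrist")
P=W.reshape(-1,3)
def st(m,n):
    q=P[m]
    if len(q): print(n,len(q),((q.min(0)+q.max(0))/2).round(4),q.mean(0).round(4),np.ptp(q,axis=0).round(4))
r=np.hypot(P[:,0]-.447,P[:,1]-.178); z=P[:,2]
st((r<.03)&(z>.069)&(z<.088),"sp");T=(r<.03)&(z>.078)&(z<.088);st(T,"top")
q=P[T][:,:2]; c,rad=cv2.minEnclosingCircle((q*1000).astype(np.float32)); print(c,rad)
a=np.degrees(np.arctan2(*(q*1000-c).T[::-1])); rr=np.hypot(*(q*1000-c).T)
print([(k,round(rr[(a//20)*20==k].max(),1)) for k in range(-180,180,20) if ((a//20)*20==k).any()])
v,u=np.where(T.reshape(384,512)); cu,cv_=int(u.mean()),int(v.mean());print(cu,cv_)
cv2.imwrite("pics/e.png",cv2.resize(im[max(0,cv_-40):cv_+40,cu-40:cu+40],(560,560),interpolation=cv2.INTER_CUBIC))
E
```

```text
t: 8.68
eef_pos: [0.4483, 0.2021, 0.1127]
ee_rot: [-3.141, 0.0, -1.571]
force: [0.2, -0.1, -0.3]
width: 0.0603
gripper_force: 0.0
[0.44830772 0.20209379 0.11274318] 8.675
sp 215 [0.4482 0.1753 0.0749] [0.4479 0.1744 0.078 ] [0.009  0.0137 0.0115]
top 162 [0.4483 0.1755 0.0793] [0.4478 0.1752 0.0789] [0.0089 0.0133 0.0026]
(446.41510009765625, 175.4677734375) 6.909662246704102
[(-180, np.float64(1.9)), (-160, np.float64(2.2)), (-140, np.float64(5.1)), (-120, np.float64(6.9)), (-100, np.float64(6.5)), (-80, np.float64(6.7)), (-60, np.float64(6.5)), (-40, np.float64(6.2)), (-20, np.float64(5.5)), (0, np.float64(6.4)), (20, np.float64(6.2)), (40, np.float64(6.5)), (60, np.float64(6.9)), (80, np.float64(6.7)), (100, np.float64(6.0)), (120, np.float64(3.3)), (140, np.float64(2.1)), (160, np.float64(1.9))]
260 187
```

View pics/e.png

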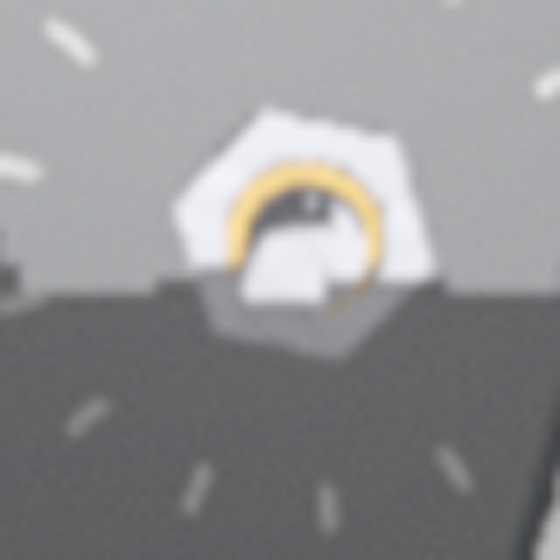

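The close crop shows the D's flat facing image right, slightly up, so the spindle's pointer direction is roughly world −7 to −13°. I'll fit the angle and check for tall obstacles around the spindle.

```bash
python3 - <<'E'
from h import *
q=[]
for i in range(3):
    im,d,W=cloud("wrist"); P=W.reshape(-1,3); r=np.hypot(P[:,0]-.447,P[:,1]-.1755)
    q.append(P[(r<.012)&(P[:,2]>.078)&(P[:,2]<.086)][:,:2]*1000)
q=np.vstack(q); f=np.arange(150,211,3)
e=[np.percentile(q@[np.cos(np.radians(k)),np.sin(np.radians(k))],98)-np.dot([446.4,175.5],[np.cos(np.radians(k)),np.sin(np.radians(k))]) for k in f]
print(list(zip(f.tolist(),np.round(e,2).tolist())), cv2.minAreaRect(q.astype(np.float32)))
S=cloud("side")[2].reshape(-1,3); m=(np.abs(S[:,0]-.446)<.2)&(np.abs(S[:,1]-.178)<.2)&(S[:,2]>.1)&(S[:,2]<.2)
from collections import Counter
print(Counter(map(tuple,(np.floor(S[m][:,:2]/.05)*.05).round(2).tolist())))
L=cloud("scene")[2].reshape(-1,3); 
for n,C in (("sc",L),("si",S)):
    l=C[(np.hypot(C[:,0]-.43,C[:,1]+.09)<.08)&(C[:,2]>.001)&(C[:,2]<.05)]
    if len(l): print(n,len(l),np.percentile(l,[1,50,99],axis=0).round(3).tolist())
E
```

```text
[(150, 3.59), (153, 3.38), (156, 3.2), (159, 3.0), (162, 2.79), (165, 2.58), (168, 2.39), (171, 2.3), (174, 2.24), (177, 2.29), (180, 2.44), (183, 2.65), (186, 2.85), (189, 3.03), (192, 3.22), (195, 3.44), (198, 3.7), (201, 3.93), (204, 4.12), (207, 4.34), (210, 4.55)] ((448.3353271484375, 175.06460571289062), (13.420458793640137, 8.9924898147583), 89.2666015625)
Counter({(0.45, 0.2): 471, (0.4, 0.2): 386, (0.35, 0.2): 257, (0.5, 0.2): 159, (0.45, 0.15): 67, (0.35, 0.15): 42, (0.4, 0.15): 38, (0.5, 0.15): 16})
sc 1080 [[0.361, -0.163, 0.001], [0.42, -0.097, 0.009], [0.504, -0.049, 0.036]]
si 621 [[0.362, -0.149, 0.001], [0.42, -0.08, 0.008], [0.487, -0.025, 0.036]]
```

```bash
python3 -m jog '[[[0,0,-50,0,0,0,60],[40,-12,-100,0,0,0,60],[100,-30,-110,0,0,0.1,60],[160,-48,-110,0,0,0.25,60],[220,-66,-110,0,0,0.4,60],[280,-84,-110,0,0,0.55,60],[340,-102,-110,0,0,0.7,60],[400,-120,-100,0,0,0.716,50],[450,-136,-70,0,0,0.716,44],[470,-141,-30,0,0,0.716,44],[470,-141,-10,0,0,0.716,44],[470,-141,-10,0,0,0.716,44]]]'
python3 - <<'E'
from h import *
p,R,s=tool();print(p,s["t"])
im,d,W=cloud("wrist");cv2.imwrite("pics/f.png",im)
P=W.reshape(-1,3);r=np.hypot(P[:,0]-.589,P[:,1]+.268)
m=(r<.045)&(P[:,2]>.036)&(P[:,2]<.048);q=P[m]
if len(q)>9: print(len(q),cv2.minAreaRect((q[:,:2]*1000).astype(np.float32)),q[:,2].max())
E
```

```text
t: 10.48
eef_pos: [0.5872, -0.2677, 0.1198]
ee_rot: [3.138, -0.002, -2.288]
force: [0.4, -0.1, 0.4]
width: 0.0438
gripper_force: 0.0
[ 0.58719081 -0.26773005  0.11977279] 10.475
798 ((591.0289306640625, -266.0313415527344), (50.44348907470703, 16.01569938659668), 48.37154769897461) 0.04427512998023945
```

View pics/f.png

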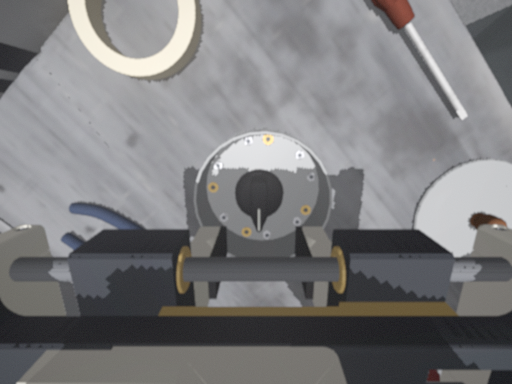

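The wrist view shows the bar vertical in the image at (259,200), pointer toward the bottom, and the fingers straddling it. Descending and gripping.

```bash
python3 -m jog '[[[-0.6,-1.6,45,0,0,0,44],[-0.6,-1.6,80,0,0,0,44],[-0.6,-1.6,96,0,0,0,44],[-0.6,-1.6,97,0,0,0,5],[-0.6,-1.6,97,0,0,0,5],[-0.6,-1.6,97,0,0,0,5],[-0.6,-1.6,97,0,0,0,5],[-0.6,-1.6,97,0,0,0,5]]]' 25
```

```text
t: 11.52
eef_pos: [0.5908, -0.2682, 0.026]
ee_rot: [-3.14, 0.001, -2.286]
force: [-1.5, 2.1, 7.1]
width: 0.0155
gripper_force: 25.0
```

```bash
python3 -m jog '[[[0,0,-40,0,0,0,5],[0,0,-90,0,0,0,5],[0,0,-130,0,0,0,5],[-10,17,-150,0,0,0.05,5],[-35,58,-155,0,0,0.2,5],[-65,107,-155,0,0,0.35,5],[-95,157,-155,0,0,0.5,5],[-125,207,-155,0,0,0.65,5],[-155,256,-155,0,0,0.8,5],[-185,306,-150,0,0,0.96,5],[-215,355,-140,0,0,0.96,5],[-235,388,-125,0,0,0.96,5],[-241,399,-115,0,0,0.96,5],[-241,399,-115,0,0,0.96,5],[-241,399,-115,0,0,0.96,5]]]'
python3 - <<'E'
from h import *
p,R,s=tool();print(p,s["t"],R.round(3).tolist())
im,d,W=cloud("wrist");cv2.imwrite("pics/g.png",im)
T=((W-p)@R*1000).reshape(-1,3)
for a,b in ((-60,60),(-30,-8),(-2,8),(8,14),(14,30)):
    m=(np.hypot(T[:,0],T[:,1])<35)&(T[:,2]>a)&(T[:,2]<b);q=T[m]
    if len(q)>5: print(a,b,len(q),q.min(0).round(1),q.max(0).round(1))
E
```

```text
t: 13.4
eef_pos: [0.4476, 0.175, 0.1399]
ee_rot: [3.142, 0.0, 3.036]
force: [0.4, 1.1, -1.0]
width: 0.0158
gripper_force: 25.0
[0.44759207 0.17501862 0.13989722] 13.4 [[-0.994, 0.106, 0.0], [0.106, 0.994, 0.0], [-0.0, 0.0, -1.0]]
-60 60 4516 [-26.4 -26.3 -60. ] [27.5 25.  23.9]
-30 -8 1974 [-26.4 -20.2 -30. ] [23.9 18.9 -8. ]
-2 8 311 [  5.6 -19.1  -2. ] [23.8 18.9  8. ]
8 14 884 [  5.4 -24.4   8. ] [26.1 22.8 13.9]
14 30 389 [  3.4 -26.3  14. ] [27.5 25.  23.9]
```

View pics/g.png

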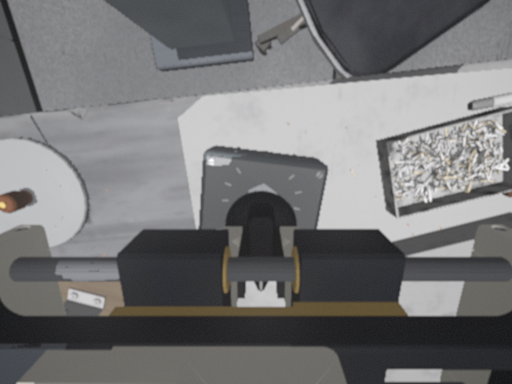

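The wrist view shows the knob held in the fingers over the box at about (260,215), with the lid flat at far left. The knob axis works out within 0.5 mm of the spindle estimate, so I'm lowering gently.

```bash
python3 -m jog '[[[0,0,15,0,0,0,5],[0,0,28,0,0,0,5],[0,0,34,0,0,0,5],[0,0,36,0,0,0,5],[0,0,38,0,0,0,5],[0,0,40,0,0,0,5],[0,0,40,0,0,0,5]]]'
```

```text
t: 14.32
eef_pos: [0.4472, 0.1756, 0.0996]
ee_rot: [3.141, 0.0, 3.037]
force: [0.2, -0.2, -0.2]
width: 0.0156
gripper_force: 25.0
```

```bash
python3 -m jog '[[[0,0,3,0,0,0,5],[0,0,6,0,0,0,5],[0,0,9,0,0,0,5],[0,0,10,0,0,0,5],[0,0,10,0,0,0,5]]]'
```

```text
t: 14.95
eef_pos: [0.4472, 0.1755, 0.0894]
ee_rot: [-3.141, -0.0, 3.036]
force: [-0.3, -0.3, -0.0]
width: 0.0157
gripper_force: 25.0
```

```bash
python3 -m jog '[[[0,0,2,0,0,0,5],[0,0,3,0,0,0,5],[0,0,3,0,0,0,5]]]'; python3 -m jog '[[[0,0,2,0,0,0,5],[0,0,3,0,0,0,5],[0,0,3,0,0,0,5]]]'
```

```text
t: 15.32
eef_pos: [0.4474, 0.1757, 0.0868]
ee_rot: [3.141, 0.0, 3.037]
force: [-0.5, -0.2, 5.1]
width: 0.0158
gripper_force: 25.0
t: 15.7
eef_pos: [0.4475, 0.1757, 0.084]
ee_rot: [3.141, 0.0, 3.037]
force: [-2.0, -1.2, 7.3]
width: 0.0159
gripper_force: 25.0
```

```bash
python3 -m jog '[[[0,0,2,0,0,0,5],[0,0,3,0,0,0,5],[0,0,3,0,0,0,5]]]' 40; python3 -m jog '[[[0,0,1,0,0,0,5],[0,0,1.5,0,0,0,5],[0,0,1.5,0,0,0,5]]]'
```

```text
t: 16.08
eef_pos: [0.4478, 0.1758, 0.0825]
ee_rot: [3.141, 0.001, 3.037]
force: [-8.0, -2.7, 24.2]
width: 0.016
gripper_force: 40.0
t: 16.45
eef_pos: [0.448, 0.1758, 0.0822]
ee_rot: [3.141, 0.002, 3.038]
force: [-12.8, -2.7, 38.5]
width: 0.0156
gripper_force: 40.0
```

```bash
python3 -m jog '[[[0,0,-1,0,0,0,5],[0,0,-1,0,0,0,5],[0,0,-1,0,0,0,5]]]'
python3 - <<'E'
from h import *
im,d,W=cloud("side");cv2.imwrite("pics/h.png",cv2.resize(im[190:310,210:370],(800,600),interpolation=cv2.INTER_CUBIC))
P=W.reshape(-1,3)
m=(np.hypot(P[:,0]-.446,P[:,1]-.1755)<.028)&(P[:,2]>.058)&(P[:,2]<.082); print(np.histogram(P[m][:,2],bins=12))
E
```

```text
t: 16.82
eef_pos: [0.4478, 0.1758, 0.0824]
ee_rot: [3.141, 0.002, 3.037]
force: [-8.9, -2.6, 28.9]
width: 0.0158
gripper_force: 40.0
(array([10, 23, 21, 21, 22, 19, 24, 37, 53, 16,  7, 11]), array([0.05894695, 0.06086629, 0.06278563, 0.06470497, 0.06662431,
       0.06854365, 0.07046299, 0.07238233, 0.07430167, 0.07622101,
       0.07814035, 0.08005969, 0.08197903]))
```

View pics/h.png

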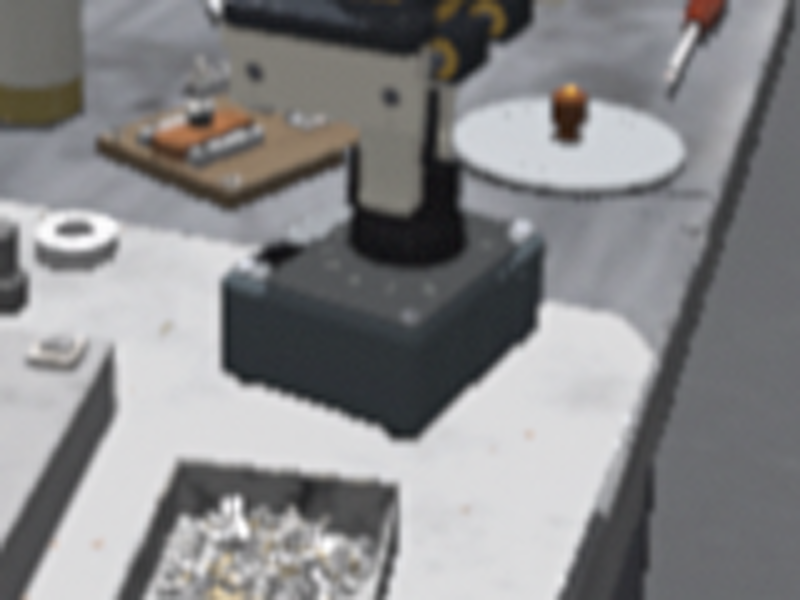

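The side view shows the knob seated low on the panel at about (408,235), held by the fingers, with the lid flat at (570,145). The skirt top is at about 75.5 mm, which means the knob is home and pressed right in.

```bash
python3 -c "
from station import arm
print(arm.job_done())"
```

```text
the job is handed in; nothing more can be done
None
```

The job is handed in: the lid lies flat on the bench clear of the tin, and the knob is fully home on the spindle, held pressed against the stop with about 29 N; the hand-in returned no verdict.

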